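# Clear the weld station, index the pipe stub and hold it

## Task

Get the weld station ready: with the wood-handled scraper block held in the gripper (do not touch the chips with the gripper itself), wipe all four slag chips off the flat plate onto the bench, then stand the scraper upright on the bench well clear of the plate. Then turn the rotary table by the square knob on its centre post until the upright flanged pipe stub stands squarely in front of the plate, in line with the plate's middle, and finish while still gripping the knob so the table is held still. Keep the workpieces on the rotary table and leave the other things on the bench alone.

Things in the scene. Friction and masses are not known exactly. Their poses are not given: they have to be found in the camera images.
- plate_mid (a point): Centre of the upper face of the fixed flat plain-metal plate, 10 mm above the bench. The plate is 90 mm along this point's x and 110 mm along its y; z is up. +x points from the plate to the rotary table's axis, 180 mm away. The gap between the plate's edge and the rotary table's rim is 17 mm.
- scraper: Loose scraper block, about 0.25 kg, standing on the bench: steel foot 110 x 30 x 12 mm, on it a centred wooden grip 84 x 24 mm; 51 mm high in all. Origin: centre of the underside; x along its length, y across its thickness, z up. Pinch the grip across y from above. The foot is longer than the plate is deep along the plate's x: one stroke along the plate's y clears it.
- chip0: Loose dark slag chip, about 18 x 12 x 9 mm, 12 g, lying on the plate at the start, anywhere within 40 mm of the middle. Origin: centre of its underside at the start.
- chip1: Loose dark slag chip, about 14 x 13 x 11 mm, 12 g, lying on the plate at the start, anywhere within 40 mm of the middle. Origin: centre of its underside at the start.
- chip2: Loose dark slag chip, about 20 x 11 x 10 mm, 12 g, lying on the plate at the start, anywhere within 40 mm of the middle. Origin: centre of its underside at the start.
- chip3: Loose dark slag chip, about 15 x 15 x 9 mm, 12 g, lying on the plate at the start, anywhere within 40 mm of the middle. Origin: centre of its underside at the start.
- turntable (a joint): Angle by which the rotary table has been turned about its upright axis since the start (0), rad; grows counter-clockwise seen from above, range -3.1 to 3.1. Steel disc, radius 118 mm, top 34 mm above the bench, with four round rubber pads let in flush (radius 34 mm) 80 mm from the axis, a quarter turn apart. Light friction (0.05 N m), no spring.
- knob: Square dark steel knob on the rotary table's centre post (turns with it): 32 x 32 mm, 34 mm high, a 3 mm button on top. Origin: centre of its underside, 114 mm above the bench, on the table's axis; x, y square to its faces, along the pads' directions. Grip it across two parallel faces from above; the tallest workpiece reaches 104 mm above the bench.
- pipe: The workpiece to bring to the front: plain grey flanged pipe stub standing upright on its flange: flange diameter 64, pipe diameter 44, 70 mm high, about 0.35 kg, loose on a pad 80 mm from the axis. Origin: centre of its underside. It starts a quarter turn (give or take 0.35 rad) to either side of the position facing the plate, where it is 100 mm from plate_mid along +x.
- v_block: Steel V-block 45 x 60 x 42 mm, loose workpiece on the pad that starts nearest the plate. Origin: centre of its underside.
- nozzle: Copper gas nozzle lying down, 66 x 26 x 26 mm, loose workpiece on the pad farthest from the plate at the start. Origin: centre of its underside.
- angle: Piece of rusty angle steel 75 x 50 x 50 mm, loose workpiece on the other side pad, across the table from the pipe stub. Origin: centre of its underside.
- soapstone: Bystander: flat soapstone stick in a holder, 16 x 147 x 15 mm, lying on the bench near the robot, long axis y. Origin: centre of its underside.
- coupon: Bystander: steel weld test coupon 50 x 100 x 12 mm lying to the right. Origin: centre of its underside.
Mind the look-alikes: they are no part of the job. Leave any blue look-alike of the pipe alone.

How it is judged:
On the way, in this order (a step that is already met when the one before it is completed fails the run):
1. all four chips have been wiped off the plate with the scraper in the gripper (height (world z) of each of chip0, chip1, chip2, chip3 below 0.02 m and (x of chip0 in the frame of plate_mid below -0.045 m or x of chip0 in the frame of plate_mid above 0.045 m or y of chip0 in the frame of plate_mid below -0.055 m or y of chip0 in the frame of plate_mid above 0.055 m) and (x of chip1 in the frame of plate_mid below -0.045 m or x of chip1 in the frame of plate_mid above 0.045 m or y of chip1 in the frame of plate_mid below -0.055 m or y of chip1 in the frame of plate_mid above 0.055 m) and (x of chip2 in the frame of plate_mid below -0.045 m or x of chip2 in the frame of plate_mid above 0.045 m or y of chip2 in the frame of plate_mid below -0.055 m or y of chip2 in the frame of plate_mid above 0.055 m) and (x of chip3 in the frame of plate_mid below -0.045 m or x of chip3 in the frame of plate_mid above 0.045 m or y of chip3 in the frame of plate_mid below -0.055 m or y of chip3 in the frame of plate_mid above 0.055 m) and contact force between the fingers and scraper above 1 N), for 0.2 s.
2. the scraper stands upright on the bench, let go, clear of the plate (contact force between the fingers and scraper below 0.1 N and height (world z) of scraper between -0.004 and 0.006 m and angle between scraper's own z axis and vertical below 0.1 rad and linear speed of scraper below 0.02 m/s and horizontal distance between scraper and plate_mid above 0.1 m and height (world z) of each of chip0, chip1, chip2, chip3 below 0.02 m and (x of chip0 in the frame of plate_mid below -0.045 m or x of chip0 in the frame of plate_mid above 0.045 m or y of chip0 in the frame of plate_mid below -0.055 m or y of chip0 in the frame of plate_mid above 0.055 m) and (x of chip1 in the frame of plate_mid below -0.045 m or x of chip1 in the frame of plate_mid above 0.045 m or y of chip1 in the frame of plate_mid below -0.055 m or y of chip1 in the frame of plate_mid above 0.055 m) and (x of chip2 in the frame of plate_mid below -0.045 m or x of chip2 in the frame of plate_mid above 0.045 m or y of chip2 in the frame of plate_mid below -0.055 m or y of chip2 in the frame of plate_mid above 0.055 m) and (x of chip3 in the frame of plate_mid below -0.045 m or x of chip3 in the frame of plate_mid above 0.045 m or y of chip3 in the frame of plate_mid below -0.055 m or y of chip3 in the frame of plate_mid above 0.055 m)), for 0.2 s.
3. the pipe stub stands in front of the plate and the gripper holds the knob still (y of pipe in the frame of plate_mid between -0.008 and 0.008 m and x of pipe in the frame of plate_mid between 0.08 and 0.12 m and angle between pipe's own z axis and vertical below 0.1 rad and velocity of joint turntable between -0.05 and 0.05 rad/s and contact force between the fingers and knob above 2 N), for 0.2 s.
At the end, for the whole second after the job is handed in: Pipe stub upright in front of the plate, axis within 8 mm of its middle line; gripper on the knob (over 2 N), table still (under 0.05 rad/s); chips off the plate, on the bench; scraper upright on the bench, let go, over 100 mm from the plate's centre; all workpieces on the rotary table (all of step 2 and all of step 3 and height (world z) of each of pipe, v_block, nozzle, angle above 0.028 m); the arm keeps its last pose, push and grip.
It fails at once if the gripper or arm touched a chip (contact force between any of the fingers, the arm and chip0 above 0.3 N or contact force between any of the fingers, the arm and chip1 above 0.3 N or contact force between any of the fingers, the arm and chip2 above 0.3 N or contact force between any of the fingers, the arm and chip3 above 0.3 N).
It fails at once if a workpiece fell off the rotary table (not (height (world z) of pipe above 0.028 m) or not (height (world z) of v_block above 0.028 m) or not (height (world z) of nozzle above 0.028 m) or not (height (world z) of angle above 0.028 m)).
It fails at once if a bystander was moved by more than 30 mm (distance of any of soapstone, coupon from where it was at the start of the episode above 0.03 m).
It also fails if it takes over 61 s, if anything falls off the work surface, if the arm or the gripper's body presses on something with over 40 N, if the wrist force passes 120 N, or if a joint passes its speed limit or range.

## Robot

A 7-joint arm with a two-finger parallel gripper is mounted at the origin on a cart in front of the work surface, level with it; the furniture and walls round the work are solid. World frame = base frame: x ahead of the robot, y to its left, z up, the work surface at z = 0. Lengths are in m, angles in rad, forces in N, time in s.
With the tool pointing down it reaches from about 0.425 to 0.875 m from the base axis. Payload 4.7 kg.
Tool frame: the origin (TCP) lies midway between the tips of the shut fingers; the grasp point (between the pads) lies 19 mm behind it; z points along the fingers, y is the line along which they close (so a half turn about z gives the same grasp; the last joint's range is limited). The gripper opens to 87 mm and grips with 3 to 60 N. Pads are 19 mm wide; open, the fingers measure 117 mm over their backs; the gripper's body (75 mm by 190 mm) begins 51 mm behind the grasp point.
Start: joints at [1.276, 0.321, -0.07, 1.45, 0.023, 1.371, -0.057], TCP at [0.198, -0.619, 0.223] pointing down, gripper open.
Joint ranges: [-2.86, 2.86], [-0.3, 2.09], [-1.38, 1.24], [0.06, 2.45], [-1.56, 4.7], [0.09, 2.05], [-2.69, 2.69]. Speed limits (rad/s): [2.57, 2.57, 3.14, 3.14, 3.14, 3.14, 3.14].

## Interface

Orientations are given as a rotation vector (axis times angle).
In Python, from bench import ctrl gives the robot as it stands. The module is installed in compiled form; this text tells all that it offers.
- The arm moves only by the shell command python3 -m handwheel 'ROWS' [FORCE]. ROWS is JSON, a list of rows, each a list of 7 numbers: the finger opening in m, from 0 to 0.087, then the shift along the tool's x, y, z in m, then the turn, a rotation vector about the tool's x, y, z in degrees. A call has 1 to 12 rows; each row shifts and turns the commanded pose from where the row before left it, along the tool's axes as they then stand; what a row does not reach is not made up. A row lasts 1/8 s, in which the tool goes at most 62.5 mm and 10.7 degrees, less where a joint would pass 70% of its speed; a pose out of reach is approached as far as the arm can. A call is refused whole if a number of a shift passes 0.0625 or a number of a turn 10.7, either way. A call with a gripper value outside its range is refused whole. The fingers move at their own pace and stop on an object; FORCE is the grip in N (left out, the last holds). Time passes only in rows, so rows that do not move let the fingers close. It gives the time, the measured TCP pose, the force, the opening and the grip force at its end, in the units of the state.
- ctrl.get_state(): the state, without advancing time (a new reading comes with each control period).
- ctrl.get_image(name): name is "scene" or "top"; returns (picture, depth): 480x640x3 uint8, blue, green, red; 480x640 float32, m along the optical axis (not along the pixel's ray), 0 where there is no reading.
- ctrl.camera_info(name): a dict with "intrinsics" (3x3 intrinsics, pixels), "D" ([k1, k2, p1, p2, k3] as OpenCV has them; the pictures are not rectified), "R" (3x3) and "t" (3): a world point X has camera coordinates R X + t. Camera axes: x right, y down, z forward; pixel columns grow to the right and rows downward; lengths in m; the calibration is good to about 2 mm. A picture is of the moment at which its call begins. camera_info takes no time and is no camera call.
- ctrl.close_job(): hands the job in; it is judged then, once.
The state is a dict: "time": time; "joint_positions": joint angles; "qd": joint speeds; "joint_torque": joint torques, N m; "position": TCP position; "tool_rot": TCP orientation; "ft_force": force on the tool from outside, world axes, zero at the start; "torque": the same for the moment, N m; "grip_width": opening from 0.0 (shut) to 1.0 (fully open); "grip_force": force on a finger pad.
Only numpy, scipy, OpenCV 4.12 (cv2) and the standard library are available. Lean on these libraries where they do the work, as an engineer would, in place of code of your own. Each camera call takes 0.05 s, during which the arm holds its last target. There are 200 camera calls.

## Working session

There is one attempt and no reset: what is moved stays moved. The work goes in short steps, Python scripts to look and compute and a shell command to move; the robot and the scene stay as the last step left them, time stands still between calls to the robot, and variables do not carry over. Pictures are saved under pics/ and viewed, at most 10 in all, crops included, and the job is handed in when it is done.

```bash
mkdir -p pics; python3 - <<'E'
from bench import ctrl
import cv2,numpy as np
for n in("top","scene"):
    p,d=ctrl.get_image(n); cv2.imwrite(f"pics/{n}0.png",p); np.save(f"{n}0.npy",d)
    print(n,ctrl.camera_info(n))
s=ctrl.get_state();print(s)
E
```

```text
top {'intrinsics': array([[504.98029971,   0.        , 320.9215472 ],
       [  0.        , 504.98029971, 237.38775426],
       [  0.        ,   0.        ,   1.        ]]), 'D': array([-0.06889995,  0.        ,  0.        ,  0.        ,  0.        ]), 'R': array([[-0.00797735, -0.99961844, -0.02644505],
       [-0.98843964,  0.01188678, -0.15114823],
       [ 0.1514049 ,  0.02493357, -0.98815731]]), 't': array([-0.05879916,  0.57352844,  1.03762831])}
scene {'intrinsics': array([[450.3253855 ,   0.        , 319.79248928],
       [  0.        , 450.3253855 , 226.92282444],
       [  0.        ,   0.        ,   1.        ]]), 'D': array([-0.07843747,  0.        ,  0.        ,  0.        ,  0.        ]), 'R': array([[-0.54903747, -0.83574545,  0.00934852],
       [-0.61781513,  0.39828567, -0.67799188],
       [ 0.56290525, -0.3780186 , -0.73500995]]), 't': array([0.2240909 , 0.45048436, 0.63121283])}
{'time': 0.1, 'joint_positions': array([ 1.27608681,  0.32175   , -0.0701005 ,  1.45156015,  0.02259981,
        1.37080302, -0.05689099]), 'qd': array([ 0.00210561,  0.00083608,  0.00059737, -0.00212738,  0.00105391,
        0.00095637, -0.00096376]), 'joint_torque': array([-9.36334982e-05, -4.92574167e+01, -4.05813837e-01, -3.13396561e+01,
       -6.41683233e-02,  3.95421032e-02,  5.58198872e-05]), 'position': array([ 0.19736176, -0.61878681,  0.22156669]), 'tool_rot': array([-3.10252864e+00, -4.82971346e-01,  5.55608997e-04]), 'ft_force': array([ 0.28395078, -0.76451187,  0.24799839]), 'torque': array([-0.00566771, -0.04986895, -0.04519329]), 'grip_force': 0.0, 'grip_width': 1.0022344292202947}
```

View pics/top0.png

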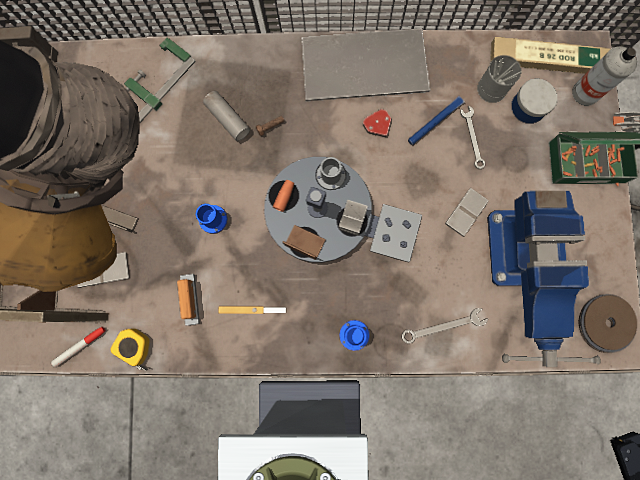

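View pics/scene0.png

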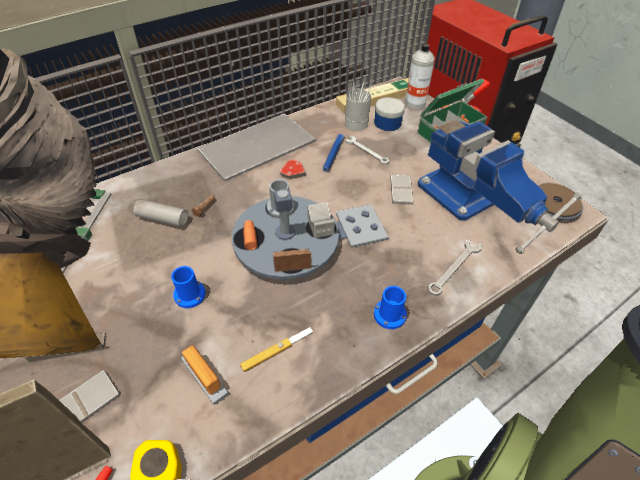

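Top view: the plate is at about (397,232) with 4 chips. The rotary table is at about (318,210), the knob at (316,199), and the grey pipe stub at (331,172). The scraper's orange grip is at (186,299). The blue look-alikes are at (211,218) and (355,335). The soapstone is at (252,310).

```bash
cat > h.py <<'E'
import cv2,numpy as np
from bench import ctrl
def cloud(n,d):
    c=ctrl.camera_info(n);v,u=np.mgrid[:480,:640]
    uv=np.stack([u,v],-1).reshape(-1,1,2).astype(np.float64)
    xy=cv2.undistortPoints(uv,c["intrinsics"],c["D"]).reshape(480,640,2)
    P=np.dstack([xy*d[...,None],d]); W=(P-c["t"])@c["R"]; W[d<=0]=np.nan
    return W
def rect(pts):
    (c,s,a)=cv2.minAreaRect((pts*1000).astype(np.float32)); return np.round(c,1),np.round(s,1),round(a,1)
def comps(W,m,amin=25):
    n,l,st,ce=cv2.connectedComponentsWithStats(m.astype(np.uint8))
    for i in range(1,n):
        if st[i,4]>=amin:
            p=W[l==i]; print(st[i,4],"px",np.round(ce[i]),"med",np.round(np.median(p,0),4),"rect",*rect(p[:,:2]))
E
python3 - <<'E'
from h import *
d=np.load("top0.npy");W=cloud("top",d);p=cv2.imread("pics/top0.png");z=W[...,2]
box=lambda u0,u1,v0,v1:(np.mgrid[:480,:640][1]>=u0)&(np.mgrid[:480,:640][1]<u1)&(np.mgrid[:480,:640][0]>=v0)&(np.mgrid[:480,:640][0]<v1)
print("bench z",np.nanmedian(z[330:350,220:320]),np.nanmedian(z[130:150,280:330]))
b=box(365,430,195,270)
print("plate");comps(W,b&(z>.005)&(z<.03),200)
print("chips");g=cv2.cvtColor(p,cv2.COLOR_BGR2GRAY);comps(W,b&(z>.0145)&(z<.03),12)
b=box(165,212,265,335)
print("scraper all");comps(W,b&(z>.006)&(z<.07)); print("grip top");comps(W,b&(z>.042)&(z<.07)); 
b=box(255,380,145,275)
print("disc");comps(W,b&(z>.027)&(z<.041),200)
print("knob");comps(W,b&(z>.135)&(z<.16),10)
print("tall");comps(W,b&(z>.095)&(z<.112),10)
print("flange/others");comps(W,b&(z>.05)&(z<.095),10)
i=W[...,0]
print("bystander soap");comps(W,box(215,290,300,320)&(z>.006))
print("coupon?");comps(W,box(440,495,180,245)&(z>.005)); 
print("blue");comps(W,box(185,235,195,240)&(z>.02));comps(W,box(330,380,310,355)&(z>.02))
print("person pts", [np.round(W[y,x],2).tolist() for y,x in((240,110),(280,100),(180,130),(90,100),(215,125),(315,60))])
E
```

```text
bench z -0.0009448501556424731 2.4107557714844398e-05
plate
2090 px [394. 232.] med [ 0.5883 -0.2261  0.0095] rect [ 590.1 -219.7] [109.1 110.7] 73.2
chips
42 px [388. 222.] med [ 0.6084 -0.2112  0.0196] rect [ 609.6 -211.7] [18.9 11. ] 32.3
42 px [406. 224.] med [ 0.6045 -0.2508  0.0181] rect [ 605.  -251.5] [15.5 11.5] 44.6
40 px [385. 237.] med [ 0.5749 -0.2039  0.0188] rect [ 575.2 -204.2] [13.7 15. ] 9.0
40 px [403. 244.] med [ 0.5597 -0.2424  0.0199] rect [ 559.9 -242.9] [13.1 13.4] 84.9
scraper all
842 px [188. 299.] med [0.4435 0.221  0.0461] rect [444.7 226.4] [108.6  31.5] 7.5
grip top
455 px [184. 299.] med [0.4436 0.2255 0.0497] rect [444.8 226.3] [82.3 25.2] 6.7
disc
6639 px [315. 212.] med [ 0.6257 -0.0453  0.0339] rect [639.4 -55.8] [232.2 233.2] 90.0
knob
276 px [315. 197.] med [ 0.6372 -0.0563  0.1481] rect [639.  -56.3] [32.3 32. ] 69.2
tall
154 px [330. 167.] med [ 0.7111 -0.0862  0.1029] rect [710.4 -85.9] [41.4 43.4] 89.3
flange/others
207 px [330. 167.] med [ 0.7214 -0.0857  0.0606] rect [718.  -85.9] [27.7 27. ] 46.9
109 px [330. 179.] med [ 0.6922 -0.0856  0.0
[... 344 characters left out ...]
ct [543.4 -18.8] [74.3  4.5] 64.2
bystander soap
334 px [244. 310.] med [0.4203 0.1052 0.0092] rect [420.3 101. ] [123.1  13. ] 89.7
35 px [279. 309.] med [0.422  0.0286 0.007 ] rect [419.9  29.9] [24.1  8.6] 89.6
coupon?
971 px [467. 212.] med [ 0.6318 -0.3881  0.0094] rect [ 632.9 -388.3] [ 50.8 101. ] 54.0
204 px [491. 227.] med [ 0.5958 -0.44    0.0121] rect [ 596.1 -440.1] [13.  77.1] 86.8
blue
451 px [208. 215.] med [0.6249 0.1818 0.047 ] rect [622.6 178.6] [43.  43.3] 2.9
368 px [355. 336.] med [ 0.3639 -0.1331  0.0263] rect [ 365.7 -131.9] [42.7 40.2] 89.5
person pts [[0.56, 0.35, 0.14], [0.49, 0.43, 0.01], [0.72, 0.38, 0.0], [0.75, 0.26, 0.41], [0.64, 0.38, 0.0], [0.41, 0.41, 0.21]]
```

```bash
cat >> h.py <<'E'
from scipy.spatial.transform import Rotation as Ro
def go(xyz,yaw=None,s=None):
    "print shift in tool axes to reach xyz (world) and the tool-z turn (deg) to bring tool x to yaw"
    s=s or ctrl.get_state(); R=Ro.from_rotvec(s["tool_rot"]).as_matrix()
    y=np.degrees(np.arctan2(R[1,0],R[0,0]))
    print("pos",np.round(s["position"],4),"yaw",round(y,2),"tilt",np.round(R[:2,2],4),"shift_mm",np.round(1000*R.T@(np.array(xyz)-s["position"]),1),
      "turn",None if yaw is None else round(-((yaw-y+180)%360-180),2))
E
python3 - <<'E'
from h import *
d=np.load("top0.npy");W=cloud("top",d);z=W[...,2];A=np.array([.6392,-.056])
r=np.linalg.norm(W[...,:2]-A,axis=-1)
U=np.mgrid[:480,:640]
m=(z>.005)&(z<.03)&(r>.128)&(r<.26)&(U[1]>370)&(U[1]<430)&(U[0]>195)&(U[0]<270)
m=cv2.morphologyEx(m.astype(np.uint8),cv2.MORPH_OPEN,np.ones((5,5)))>0
comps(W,m,200)
p=W[m][:,:2]
q=np.argwhere((z>.14)&(r<.03));k=W[(z>.143)&(r<.03)];print("knob ctr",k.mean(0))
for nm,b in(("vise",(0.25,.75,-.75,-.43)),("near bench y<0",(0.25,.6,-.43,-.02)),("around scraper",(.3,.6,.05,.5))):
    mm=(W[...,0]>b[0])&(W[...,0]<b[1])&(W[...,1]>b[2])&(W[...,1]<b[3]);print(nm,np.nanmax(z[mm]),W[mm][np.nanargmax(z[mm])])
s=(W[...,0]>.43)&(W[...,0]<.57)&(W[...,1]>-.43)&(W[...,1]<-.28);print("place spot max z",np.nanpercentile(z[s],[50,99,100]))
mm=(z>.04)&(abs(W[...,0]-.45)<.15)&(abs(W[...,1]-.35)<.1);print("person pts near scraper",W[mm][:,:2].min(0) if mm.any() else None, W[mm][:,1].min() if mm.any() else 0)
go([.42,-.35,.30],7)
go([.4447,.2263,.30],7)
E
```

```text
1844 px [396. 233.] med [ 0.5866 -0.2292  0.0097] rect [ 587.7 -227. ] [ 93.6 110.4] 73.2
knob ctr [ 0.63824745 -0.05646622  0.14842517]
vise 0.1714368067516638 [ 0.48289379 -0.47998242  0.17143681]
near bench y<0 0.0857993056180668 [ 0.53642436 -0.03687611  0.08579931]
around scraper 0.3590751782041255 [0.59110694 0.44032491 0.35907518]
place spot max z [-0.00095062  0.00392758  0.00603589]
person pts near scraper [0.39730768 0.32329996] 0.32329995881085555
pos [ 0.1974 -0.6188  0.2216] yaw 17.7 tilt [-0.0006  0.0016] shift_mm [ 293.8 -188.5  -78.1] turn 10.7
pos [ 0.1974 -0.6188  0.2216] yaw 17.7 tilt [-0.0006  0.0016] shift_mm [ 492.5 -730.   -77.2] turn 10.7
```

```bash
python3 -m handwheel '[[0.087,0,0,-0.04,0,0,10.7],[0.087,0,0,-0.04,0,0,0],[0.087,0.0317,-0.03,0,0,0,0],[0.087,0.0317,-0.03,0,0,0,0],[0.087,0.0317,-0.03,0,0,0,0],[0.087,0.0317,-0.03,0,0,0,0],[0.087,0.0317,-0.03,0,0,0,0],[0.087,0.0317,-0.03,0,0,0,0],[0.087,0.0317,-0.03,0,0,0,0],[0.087,0.0317,-0.03,0,0,0,0]]' 40; python3 - <<'E'
from h import *
go([.4447,.2263,.25],7);s=ctrl.get_state();print(s["time"],np.round(s["joint_positions"],2))
W=cloud("top",np.load("top0.npy"));z=W[...,2]
for y0 in np.arange(.28,.42,.02):
    print(round(y0,2),[ (round(float(x0),2),round(float(np.nanmax(z[m])),3)) for x0 in np.arange(.34,.6,.04) if (m:=(abs(W[...,0]-x0)<.02)&(abs(W[...,1]-y0)<.01)&(z>-.05)).any()])
E
```

```text
time: 1.35
position: [0.4206, -0.3489, 0.3021]
tool_rot: [-3.135, -0.192, 0.001]
ft_force: [0.4, 0.6, 0.7]
grip_width: 1.001
grip_force: 0.0
pos [ 0.4206 -0.3489  0.3021] yaw 6.99 tilt [-0.0006  0.0002] shift_mm [  94.  -568.    52.2] turn -0.01
1.35 [ 0.91  0.09 -0.28  1.57  0.02  1.48 -0.82]
0.28 [(0.34, 0.005), (0.38, 0.005), (0.42, 0.005), (0.46, 0.005), (0.5, 0.004), (0.54, 0.004), (0.58, 0.004)]
0.3 [(0.34, 0.005), (0.38, 0.005), (0.42, 0.005), (0.46, 0.006), (0.5, 0.007), (0.54, 0.005), (0.58, 0.007)]
0.32 [(0.34, 0.036), (0.38, 0.033), (0.42, 0.005), (0.46, 0.004), (0.5, 0.005), (0.54, 0.005), (0.58, 0.298)]
0.34 [(0.34, 0.039), (0.38, 0.035), (0.42, 0.005), (0.46, 0.006), (0.5, 0.167), (0.54, 0.167), (0.58, 0.315)]
0.36 [(0.34, 0.036), (0.38, 0.036), (0.42, 0.005), (0.46, 0.226), (0.5, 0.243), (0.54, 0.261), (0.58, 0.335)]
0.38 [(0.34, 0.036), (0.38, 0.035), (0.42, 0.006), (0.46, 0.254), (0.5, 0.266), (0.54, 0.281), (0.58, 0.345)]
0.4 [(0.34, 0.027), (0.38, 0.232), (0.42, 0.261), (0.46, 0.273), (0.5, 0.281), (0.54, 0.295), (0.58, 0.351)]
```

```bash
python3 -m handwheel '[[0.087,0.0183,-0.0397,0,0,0,0],[0.087,0.0183,-0.0397,0,0,0,0],[0.087,0.0183,-0.0397,0,0,0,0],[0.087,0.0183,-0.0397,0,0,0,0],[0.087,0.0183,-0.0397,0,0,0,0],[0.087,0.0183,-0.0397,0,0,0,0],[0.087,-0.0026,-0.05,0,0,0,0],[0.087,-0.0026,-0.05,0,0,0,0],[0.087,-0.0026,-0.05,0,0,0,0],[0.087,-0.0026,-0.05,0,0,0,0],[0.087,-0.0026,-0.05,0,0,0,0],[0.087,-0.0026,-0.05,0,0,0,0]]'; python3 - <<'E'
from h import *
go([.4447,.2263,.022],7.1);s=ctrl.get_state();print(s["time"],np.round(s["joint_positions"],2))
E
```

```text
time: 2.85
position: [0.4473, 0.1969, 0.3023]
tool_rot: [3.135, 0.191, 0.0]
ft_force: [0.5, -0.2, -0.9]
grip_width: 1.004
grip_force: 0.0
pos [0.4473 0.1969 0.3023] yaw 6.98 tilt [ 0.0001 -0.0007] shift_mm [  1.  -29.7 280.3] turn -0.12
2.85 [ 0.4  -0.03 -0.84  1.68 -0.02  1.48 -1.88]
```

```bash
python3 -m handwheel '[[0.087,0.001,-0.0297,0.02,0,0,0],[0.087,0,0,0.05,0,0,0],[0.087,0,0,0.05,0,0,0],[0.087,0,0,0.05,0,0,0],[0.087,0,0,0.05,0,0,0],[0.087,0,0,0.03,0,0,0],[0.087,0,0,0,0,0,0]]'; python3 - <<'E'
from h import *
go([.4447,.2263,.022],7.1);s=ctrl.get_state();print(s["time"],np.round(s["joint_positions"],2),s["ft_force"])
E
```

```text
time: 3.72
position: [0.443, 0.2241, 0.0502]
tool_rot: [3.135, 0.192, -0.009]
ft_force: [0.4, 0.4, 0.2]
grip_width: 1.0
grip_force: 0.0
pos [0.443  0.2241 0.0502] yaw 7.02 tilt [-0.0058 -0.0013] shift_mm [ 2.1 -1.9 28.2] turn -0.08
3.725 [ 0.27  0.26 -0.86  1.99  0.24  1.   -2.16] [0.44395007 0.39903353 0.21003476]
```

```bash
python3 -m handwheel '[[0.087,0.002,-0.002,0.0282,0,0,0],[0.087,0,0,0,0,0,0],[0.03,0,0,0,0,0,0],[0.0,0,0,0,0,0,0],[0.0,0,0,0,0,0,0],[0.0,0,0,0,0,0,0],[0.0,0,0,0,0,0,0],[0.0,0,0,0,0,0,0]]' 40; python3 - <<'E'
from h import *
go([.4447,.2263,.022],7.1);s=ctrl.get_state();print(s["time"],np.round(s["joint_positions"],2),s["ft_force"])
E
```

```text
time: 4.72
position: [0.4471, 0.2273, 0.0243]
tool_rot: [3.136, 0.192, -0.0]
ft_force: [-0.3, -0.1, -0.7]
grip_width: 0.4
grip_force: 0.0
pos [0.4471 0.2273 0.0243] yaw 7.0 tilt [-0.     -0.0001] shift_mm [-2.5  0.7  2.3] turn -0.1
4.725 [ 0.24  0.31 -0.84  2.    0.29  0.95 -2.2 ] [-0.31266225 -0.1213174  -0.71469448]
```

```bash
python3 -m handwheel '[[0.0,0,0,0.002,0,0,0],[0.0,0,0,0,0,0,0],[0.0,0,0,0,0,0,0],[0.0,0,0,0,0,0,0]]' 40; python3 - <<'E'
from h import *
go([.4447,.2263,.022],7.1);s=ctrl.get_state();print(s["time"],s["ft_force"],s["grip_width"],s["grip_force"])
E
```

```text
time: 5.22
position: [0.447, 0.2272, 0.0222]
tool_rot: [3.136, 0.191, -0.0]
ft_force: [0.9, -0.9, 0.3]
grip_width: 0.272
grip_force: 40.0
pos [0.447  0.2272 0.0222] yaw 6.99 tilt [-0.0002 -0.0001] shift_mm [-2.4  0.6  0.2] turn -0.11
5.225 [ 0.92364194 -0.86396723  0.30741297] 0.2715443510720981 39.971602242439985
```

```bash
python3 -m handwheel '[[0.0,0,0,-0.04,0,0,0],[0.0,0,0,-0.06,0,0,0],[0.0,0,0,-0.06,0,0,0],[0.0,0.0172,0.05,-0.03,0,0,0],[0.0,0.0172,0.05,0,0,0,0],[0.0,0.0172,0.05,0,0,0,0],[0.0,0.0172,0.05,0,0,0,0],[0.0,0.0172,0.05,0,0,0,0],[0.0,0.0172,0.05,0,0,0,0],[0.0,0.0172,0.05,0,0,0,0],[0.0,0.0172,0.05,0,0,0,0],[0.0,0.0172,0.05,0,0,0,0]]' 40; python3 - <<'E'
from h import *
go([.6617,-.251,.1],73.2);s=ctrl.get_state();print(s["time"],s["ft_force"],s["grip_width"],s["grip_force"],np.round(s["joint_positions"],2))
E
```

```text
time: 6.72
position: [0.6558, -0.2014, 0.2113]
tool_rot: [-3.135, -0.192, 0.002]
ft_force: [0.8, 0.3, -2.3]
grip_width: 0.273
grip_force: 40.0
pos [ 0.6558 -0.2014  0.2113] yaw 7.02 tilt [-0.0013  0.0011] shift_mm [-1.000e-01  5.000e+01  1.112e+02] turn -66.18
6.725 [ 0.80976643  0.25396271 -2.3353041 ] 0.27292730046167923 39.97258236631751 [ 0.68  0.47 -0.6   1.35  0.26  1.41 -1.36]
```

```bash
python3 -m handwheel '[[0.0,0,0,0,0,0,-9.46],[0.0,0,0,0,0,0,-9.46],[0.0,0,0,0,0,0,-9.46],[0.0,0,0,0,0,0,-9.46],[0.0,0,0,0,0,0,-9.46],[0.0,0,0,0,0,0,-9.46],[0.0,0,0,0,0,0,-9.46],[0.0,0,0,0,0,0,0]]' 40; python3 - <<'E'
from h import *
go([.6617,-.251,.1],73.2);s=ctrl.get_state();print(s["time"],s["ft_force"],s["grip_width"],s["grip_force"],np.round(s["joint_positions"],2))
E
```

```text
time: 7.72
position: [0.6551, -0.2, 0.2113]
tool_rot: [-2.522, -1.87, 0.0]
ft_force: [0.7, -0.0, -3.0]
grip_width: 0.272
grip_force: 40.0
pos [ 0.6551 -0.2     0.2113] yaw 73.13 tilt [-0.0015  0.0014] shift_mm [-47.   21.3 111.2] turn -0.07
7.725 [ 0.69716682 -0.03646324 -2.95964594] 0.2720130256529773 39.97056330554187 [ 0.81  0.52 -0.8   1.34  0.37  1.43 -0.27]
```

```bash
python3 -m handwheel '[[0.0,-0.047,0.0213,0,0,0,0],[0.0,0,0,0.05,0,0,0],[0.0,0,0,0.05,0,0,0],[0.0,0,0,0.05,0,0,0],[0.0,0,0,0,0,0,0],[0.0,0,0,0,0,0,0]]' 40; python3 - <<'E'
from h import *
go([.6617,-.251,.0335],73.2);s=ctrl.get_state();print(s["time"],s["ft_force"])
p,d=ctrl.get_image("scene");cv2.imwrite("pics/s1.png",cv2.resize(p[150:300,250:450],(800,600),interpolation=cv2.INTER_CUBIC))
E
```

```text
time: 8.48
position: [0.6636, -0.2516, 0.0643]
tool_rot: [2.522, 1.871, 0.003]
ft_force: [1.2, -0.9, -1.9]
grip_width: 0.271
grip_force: 40.0
pos [ 0.6636 -0.2516  0.0643] yaw 73.14 tilt [ 0.0024 -0.0004] shift_mm [ 0.  -2.1 30.8] turn -0.06
8.475 [ 1.16668913 -0.93947725 -1.94593647]
```

View pics/s1.png

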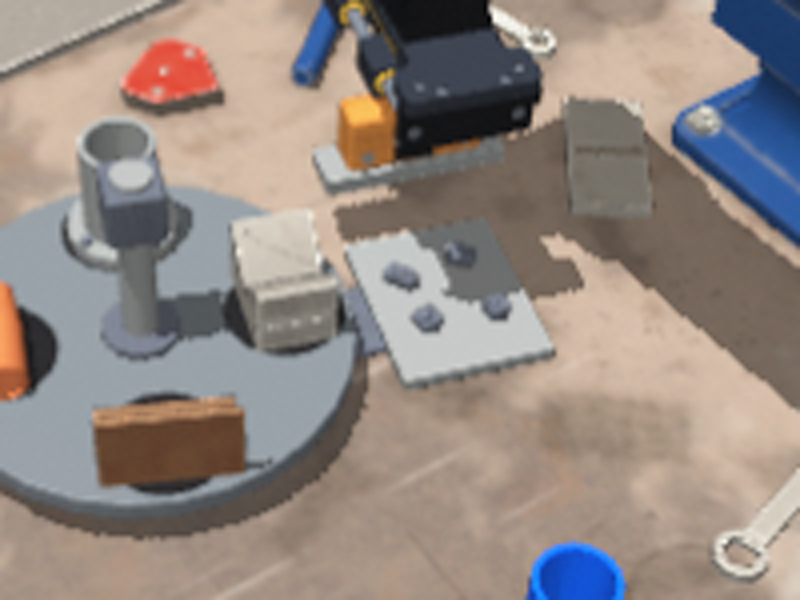

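The scraper is held level, with its foot at about (410,165) in the crop. It sits behind the plate's far edge, and all four chips lie ahead of it.

```bash
python3 -m handwheel '[[0.0,0,0,0.015,0,0,0],[0.0,0,0,0.0155,0,0,0],[0.0,0,0,0,0,0,0],[0.0,0,0,0,0,0,0]]' 45; python3 - <<'E'
from h import *
go([.6617,-.251,.0335],73.2);s=ctrl.get_state();print(s["time"],s["ft_force"])
E
```

```text
time: 9.02
position: [0.6624, -0.2516, 0.0317]
tool_rot: [-2.522, -1.873, 0.0]
ft_force: [-0.2, -0.6, -2.9]
grip_width: 0.273
grip_force: 45.0
pos [ 0.6624 -0.2516  0.0317] yaw 73.21 tilt [-0.0002  0.0002] shift_mm [ 0.4 -0.8 -1.8] turn 0.01
9.025 [-0.18130145 -0.64311924 -2.85506151]
```

```bash
python3 -m handwheel '[[0.0,0,0,-0.002,0,0,0],[0.0,0,0,0,0,0,0],[0.0,0,-0.01,0,0,0,0],[0.0,0,-0.01,0,0,0,0],[0.0,0,-0.01,0,0,0,0]]' 45;  python3 - <<'E'
from h import *
go([.587,-.2285,.0335],73.2);s=ctrl.get_state();print(s["time"],s["ft_force"])
E
```

```text
time: 9.65
position: [0.6326, -0.2428, 0.0338]
tool_rot: [-2.522, -1.873, 0.001]
ft_force: [0.6, 0.4, -2.7]
grip_width: 0.271
grip_force: 45.0
pos [ 0.6326 -0.2428  0.0338] yaw 73.21 tilt [-0.0005 -0.0002] shift_mm [  0.5 -47.7   0.3] turn 0.01
9.65 [ 0.6362771   0.36158121 -2.74619675]
```

No obstruction, so I'll continue the stroke.

```bash
python3 -m handwheel '[[0.0,0,-0.01,0,0,0,0],[0.0,0,-0.01,0,0,0,0],[0.0,0,-0.01,0,0,0,0],[0.0,0,-0.01,0,0,0,0],[0.0,0,-0.01,0,0,0,0],[0.0,0,-0.01,0,0,0,0],[0.0,0,-0.01,0,0,0,0],[0.0,0,-0.01,0,0,0,0]]' 45;  python3 - <<'E'
from h import *
go([.587,-.2285,.0335],73.2);s=ctrl.get_state();print(s["time"],s["ft_force"])
E
python3 -m handwheel '[[0.0,0,-0.01,0,0,0,0],[0.0,0,-0.01,0,0,0,0],[0.0,0,-0.01,0,0,0,0],[0.0,0,-0.01,0,0,0,0],[0.0,0,-0.01,0,0,0,0],[0.0,0,-0.008,0,0,0,0],[0.0,0,0,0,0,0,0],[0.0,0,0,0,0,0,0]]' 45;  python3 - <<'E'
from h import *
go([.587,-.2285,.0335],73.2);s=ctrl.get_state();print(s["time"],s["ft_force"])
p,d=ctrl.get_image("scene");cv2.imwrite("pics/s2.png",cv2.resize(p[150:300,250:450],(800,600),interpolation=cv2.INTER_CUBIC))
E
```

```text
time: 10.65
position: [0.5564, -0.2197, 0.0339]
tool_rot: [2.522, 1.873, -0.0]
ft_force: [0.6, -0.4, -2.2]
grip_width: 0.27
grip_force: 45.0
pos [ 0.5564 -0.2197  0.0339] yaw 73.22 tilt [-0.     -0.0001] shift_mm [ 0.4 31.8  0.4] turn 0.02
10.65 [ 0.57972028 -0.42689561 -2.15237512]
time: 11.65
position: [0.5019, -0.2033, 0.034]
tool_rot: [2.522, 1.873, 0.001]
ft_force: [0.7, 0.1, -2.2]
grip_width: 0.271
grip_force: 45.0
pos [ 0.5019 -0.2033  0.034 ] yaw 73.21 tilt [ 0.0006 -0.0002] shift_mm [ 0.5 88.8  0.6] turn 0.01
11.65 [ 0.70088185  0.11094928 -2.15298481]
```

View pics/s2.png

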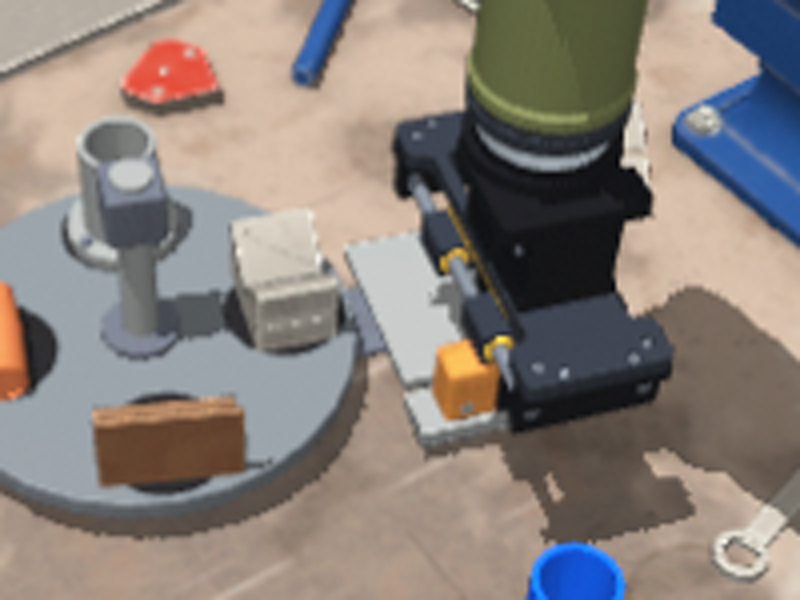

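The plate's visible part is clear and the scraper is past the near edge at (455,410). The gripper hides the chips, so I'll lift, move aside and look from above.

```bash
python3 -m handwheel '[[0.0,0,0,-0.03,0,0,0],[0.0,0,0,-0.05,0,0,0],[0.0,-0.044,0.0133,-0.04,0,0,0],[0.0,-0.044,0.0133,0,0,0,0],[0.0,-0.044,0.0133,0,0,0,0],[0.0,0,0,0,0,0,0],[0.0,0,0,0,0,0,0]]' 45;  python3 - <<'E'
from h import *
go([.50,-.345,.022],73.2);s=ctrl.get_state();print(s["time"],s["ft_force"])
p,d=ctrl.get_image("top");np.save("top1.npy",d);cv2.imwrite("pics/t1.png",cv2.resize(p[180:330,320:520],(800,600),interpolation=cv2.INTER_CUBIC))
p,d=ctrl.get_image("scene");cv2.imwrite("pics/s3.png",cv2.resize(p[150:330,250:490],(800,600),interpolation=cv2.INTER_CUBIC))
E
```

```text
time: 12.58
position: [0.5019, -0.3402, 0.1535]
tool_rot: [-2.521, -1.873, -0.002]
ft_force: [0.2, 0.7, -3.3]
grip_width: 0.269
grip_force: 45.0
pos [ 0.5019 -0.3402  0.1535] yaw 73.23 tilt [0.0001 0.0017] shift_mm [ -5.4  -0.4 131.5] turn 0.03
12.575 [ 0.21476565  0.69736228 -3.27412843]
```

View pics/t1.png

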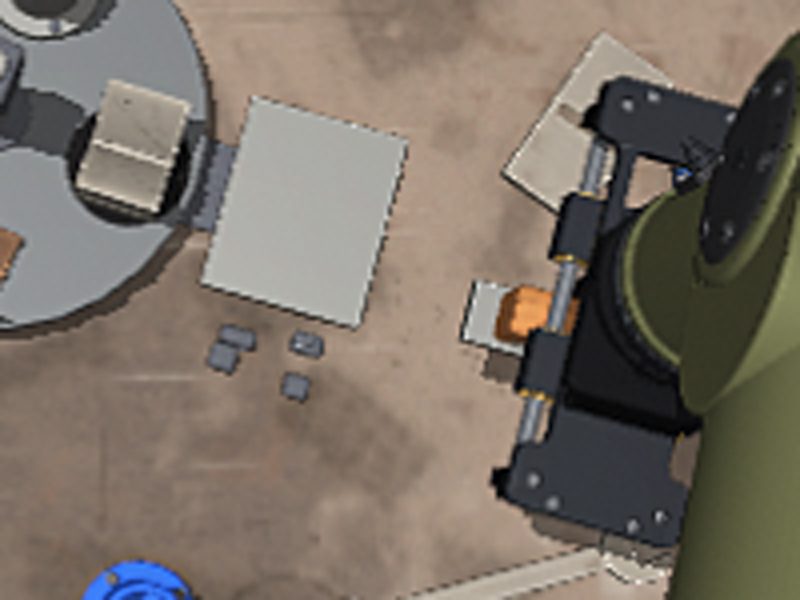

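View pics/s3.png

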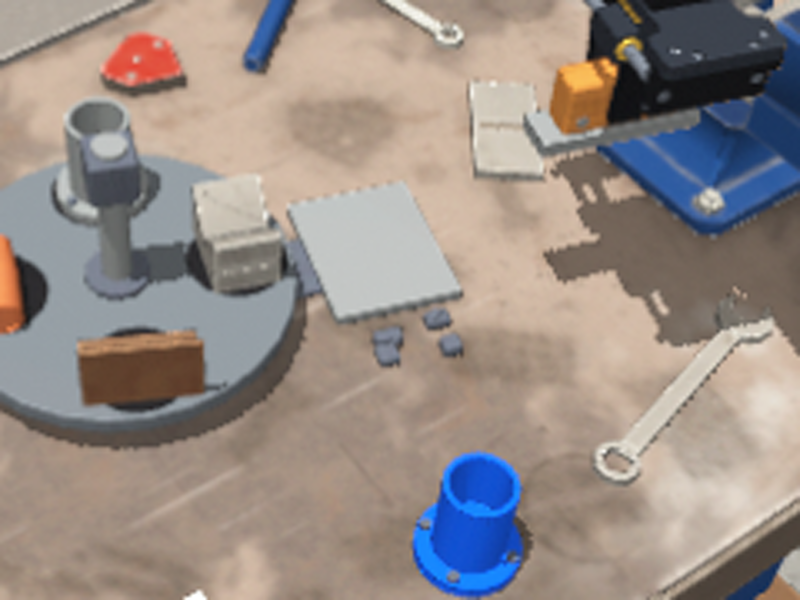

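All four chips lie flat on the bench in front of the plate, in the top crop at about (225,355), (238,336), (306,343) and (295,387). The plate is clean. Next I'll put the scraper down here, about 20 mm further from the vise.

```bash
python3 -m handwheel '[[0.0,0.014,-0.006,0,0,0,0],[0.0,0,0,0.04,0,0,0],[0.0,0,0,0.04,0,0,0],[0.0,0,0,0.03,0,0,0],[0.0,0,0,0.013,0,0,0],[0.0,0,0,0,0,0,0],[0.0,0,0,0,0,0,0]]' 45;  python3 - <<'E'
from h import *
go([.50,-.325,.0222],73.2);s=ctrl.get_state();print(s["time"],s["ft_force"])
E
```

```text
time: 13.55
position: [0.5011, -0.3261, 0.0325]
tool_rot: [2.52, 1.872, 0.001]
ft_force: [-1.1, 0.4, -2.3]
grip_width: 0.269
grip_force: 45.0
pos [ 0.5011 -0.3261  0.0325] yaw 73.23 tilt [ 0.0021 -0.0015] shift_mm [ 0.8 -1.4 10.3] turn 0.03
13.55 [-1.06074272  0.3861153  -2.30398088]
```

```bash
python3 -m handwheel '[[0.0,0,0,0.006,0,0,0],[0.0,0,0,0.004,0,0,0],[0.0,0,0,0,0,0,0],[0.0,0,0,0,0,0,0]]' 45;  python3 - <<'E'
from h import *
go([.50,-.325,.0222],73.2);s=ctrl.get_state();print(s["time"],s["ft_force"])
E
```

```text
time: 14.05
position: [0.5002, -0.3263, 0.0222]
tool_rot: [2.521, 1.872, -0.001]
ft_force: [-3.0, 1.0, 5.5]
grip_width: 0.273
grip_force: 45.0
pos [ 0.5002 -0.3263  0.0222] yaw 73.2 tilt [ 0.0002 -0.0012] shift_mm [ 1.2 -0.6 -0. ] turn -0.0
14.05 [-3.0480598   0.99599134  5.48464854]
```

The wrist force shows the scraper touching the bench, so I'll release it and rise straight up.

```bash
python3 -m handwheel '[[0.087,0,0,0,0,0,0],[0.087,0,0,0,0,0,0],[0.087,0,0,0,0,0,0],[0.087,0,0,0,0,0,0],[0.087,0,0,-0.02,0,0,0],[0.087,0,0,-0.05,0,0,0],[0.087,0,0,-0.05,0,0,0],[0.087,0,0,-0.05,0,0,0],[0.087,0,0,-0.05,0,0,0]]' 30;  python3 - <<'E'
from h import *
s=ctrl.get_state();print(s["time"],s["ft_force"],s["grip_width"],np.round(s["joint_positions"],2))
go([.639,-.0563,.25],69.2)
p,d=ctrl.get_image("scene");W=cloud("scene",d);z=W[...,2]
m=(z>.04)&(z<.07)&(abs(W[...,0]-.5)<.06)&(abs(W[...,1]+.325)<.08);comps(W,m,20)
E
```

```text
time: 15.18
position: [0.5001, -0.3255, 0.2442]
tool_rot: [2.52, 1.873, 0.0]
ft_force: [1.0, 0.4, -0.2]
grip_width: 0.996
grip_force: 0.0
15.175 [ 0.98361157  0.41874315 -0.19250402] 0.9956923225545926 [ 1.22  0.29 -0.84  1.54  0.22  1.41  0.08]
pos [ 0.5001 -0.3255  0.2442] yaw 73.25 tilt [ 0.0014 -0.0014] shift_mm [297.8  55.5  -6. ] turn 4.05
380 px [421. 219.] med [ 0.494  -0.3251  0.0499] rect [ 496.1 -328.5] [84.9 26.5] 73.1
```

The scraper stands upright at about (0.496, -0.328), its top at 50 mm, 0.135 m from the plate centre. Now for the knob.

```bash
python3 -m handwheel '[[0.087,0.0496,0.0092,0,0,0,0],[0.087,0.0496,0.0092,0,0,0,0],[0.087,0.0496,0.0092,0,0,0,0],[0.087,0.0496,0.0092,0,0,0,0],[0.087,0.0496,0.0092,0,0,0,0],[0.087,0.0496,0.0092,0,0,0,0],[0.087,0,0,0,0,0,-9.5],[0.087,0,0,0,0,0,-9.5],[0.087,0,0,0,0,0,-9.5],[0.087,0,0,0,0,0,-9.5],[0.087,0,0,0,0,0,-9.5],[0.087,0,0,0,0,0,-9.5]]' 30
python3 -m handwheel '[[0.087,0,0,0,0,0,-9.5],[0.087,0,0,0,0,0,-9.5],[0.087,0,0,0,0,0,-9.5],[0.087,0,0,0,0,0,0],[0.087,0,0,0,0,0,0]]' 30
python3 - <<'E'
from h import *
s=ctrl.get_state();print(s["time"],np.round(s["joint_positions"],2))
go([.639,-.0563,.119],159.2)
E
```

```text
time: 16.73
position: [0.6387, -0.0568, 0.2421]
tool_rot: [1.314, 2.852, 0.0]
ft_force: [-1.4, 0.3, 0.8]
grip_width: 0.997
grip_force: 0.0
time: 17.35
position: [0.6387, -0.0569, 0.2414]
tool_rot: [0.585, 3.086, -0.0]
ft_force: [-0.1, 0.2, 0.1]
grip_width: 1.004
grip_force: 0.0
17.35 [ 0.87  0.56 -1.2   1.42  0.52  1.51  0.89]
pos [ 0.6387 -0.0569  0.2414] yaw 158.55 tilt [ 0.0005 -0.0003] shift_mm [  0.    0.7 122.4] turn -0.65
```

```bash
python3 -m handwheel '[[0.087,0,0,0.04,0,0,-0.6],[0.087,0,0,0.04,0,0,0],[0.087,0,0,0.03,0,0,0],[0.087,0,0,0.0124,0,0,0],[0.087,0,0,0,0,0,0],[0.02,0,0,0,0,0,0],[0.0,0,0,0,0,0,0],[0.0,0,0,0,0,0,0],[0.0,0,0,0,0,0,0],[0.0,0,0,0,0,0,0],[0.0,0,0,0,0,0,0]]' 30
python3 - <<'E'
from h import *
s=ctrl.get_state();print(s["time"],np.round(s["joint_positions"],2),s["ft_force"],s["torque"])
go([.639,-.0563,.119],159.2)
E
```

```text
time: 18.73
position: [0.6386, -0.0571, 0.1184]
tool_rot: [-0.564, -3.09, 0.001]
ft_force: [-3.0, -7.5, 1.3]
grip_width: 0.404
grip_force: 5.2
18.725 [ 0.86  0.65 -1.14  1.57  0.6   1.31  0.85] [-3.04490824 -7.53251228  1.33221878] [-1.9344782   0.54948045 -0.02526496]
pos [ 0.6386 -0.0571  0.1184] yaw 159.31 tilt [-0.0002 -0.0005] shift_mm [-0.1  0.9 -0.6] turn 0.11
```

```bash
python3 -m handwheel '[[0.0,0,0,0,0,0,0],[0.0,0,0,0,0,0,0],[0.0,0,0,0,0,0,0],[0.0,0,0,0,0,0,1],[0.0,0,0,0,0,0,2],[0.0,0,0,0,0,0,3],[0.0,0,0,0,0,0,4],[0.0,0,0,0,0,0,4],[0.0,0,0,0,0,0,4],[0.0,0,0,0,0,0,4],[0.0,0,0,0,0,0,4],[0.0,0,0,0,0,0,4]]' 30
python3 - <<'E'
from h import *
s=ctrl.get_state();print(s["time"],np.round(s["joint_positions"],2),s["ft_force"],s["torque"])
go([.639,-.0563,.119],75)
E
```

```text
time: 20.23
position: [0.6381, -0.0585, 0.1183]
tool_rot: [-1.349, -2.837, 0.004]
ft_force: [-2.4, -4.4, 2.3]
grip_width: 0.363
grip_force: 29.9
20.225 [ 0.8   0.59 -1.04  1.57  0.52  1.28  0.37] [-2.36828704 -4.37043171  2.25691785] [-0.97634832  0.6329106   0.04188033]
pos [ 0.6381 -0.0585  0.1183] yaw 129.13 tilt [-0.0014 -0.0022] shift_mm [ 1.2  2.  -0.7] turn 54.13
```

```bash
python3 -m handwheel '[[0.0,0,0,0,0,0,4],[0.0,0,0,0,0,0,4],[0.0,0,0,0,0,0,4],[0.0,0,0,0,0,0,4],[0.0,0,0,0,0,0,4],[0.0,0,0,0,0,0,4],[0.0,0,0,0,0,0,4],[0.0,0,0,0,0,0,4],[0.0,0,0,0,0,0,3],[0.0,0,0,0,0,0,2],[0.0,0,0,0,0,0,1],[0.0,0,0,0,0,0,0]]' 30
python3 - <<'E'
from h import *
s=ctrl.get_state();print(s["time"],np.round(s["joint_positions"],2),s["ft_force"],s["torque"],s["grip_force"])
go([.639,-.0563,.119],75)
for n in("top","scene"):
    p,d=ctrl.get_image(n);cv2.imwrite(f"pics/{n}9.png",p);W=cloud(n,d);z=W[...,2];np.save(n+"9.npy",d)
    r=np.linalg.norm(W[...,:2]-[.6385,-.0563],axis=-1)
    print(n);comps(W,(z>.098)&(z<.108)&(r>.05)&(r<.11),10)
E
```

```text
time: 21.72
position: [0.6382, -0.0584, 0.1183]
tool_rot: [2.197, 2.245, -0.004]
ft_force: [-1.9, -4.5, 2.4]
grip_width: 0.364
grip_force: 29.9
21.725 [ 0.73  0.53 -0.91  1.58  0.43  1.25 -0.23] [-1.91124372 -4.52522739  2.40281963] [-0.95804826  0.74878652 -0.05944595] 29.923862437717617
pos [ 0.6382 -0.0584  0.1183] yaw 91.24 tilt [-0.0012 -0.002 ] shift_mm [ 2.1  0.8 -0.7] turn 16.24
top
38 px [362. 198.] med [ 0.6456 -0.1505  0.1027] rect [ 643.1 -149.6] [35.4  8.9] 15.4
scene
61 px [319. 200.] med [ 0.6188 -0.1347  0.1025] rect [ 623.  -137.9] [18.8 43.6] 17.4
```

View pics/scene9.png

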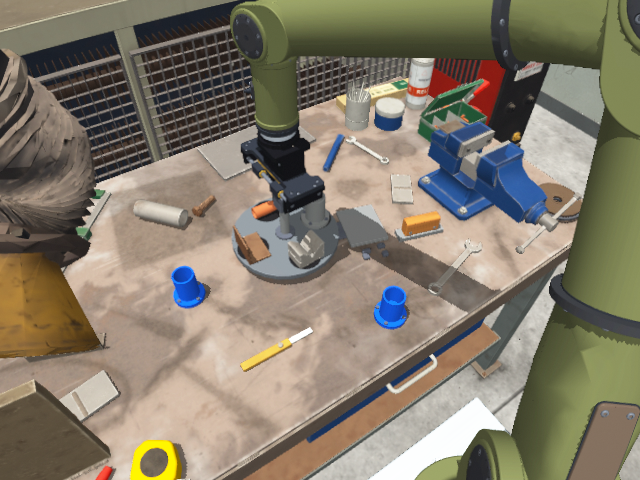

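The view shows the knob gripped, the pipe coming round at about (318,205), the chips on the bench and the scraper standing at (420,225). I'll make the last 16° slowly, then measure.

```bash
python3 -m handwheel '[[0.0,0,0,0,0,0,2],[0.0,0,0,0,0,0,3],[0.0,0,0,0,0,0,3],[0.0,0,0,0,0,0,3],[0.0,0,0,0,0,0,3],[0.0,0,0,0,0,0,2],[0.0,0,0,0,0,0,0],[0.0,0,0,0,0,0,0]]' 30
cat > m.py <<'E'
from h import *
from scipy.optimize import least_squares
s=ctrl.get_state();print(s["time"],s["grip_force"],s["ft_force"])
go([.639,-.0563,.119],75)
A=np.array([.639,-.0563])
W=cloud("top",np.load("top1.npy"));z=W[...,2];r=np.linalg.norm(W[...,:2]-A,axis=-1)
m=(z>.005)&(z<.016)&(r>.128)&(abs(W[...,0]-.587)<.08)&(abs(W[...,1]+.2285)<.07)
m=cv2.morphologyEx(m.astype(np.uint8),cv2.MORPH_OPEN,np.ones((7,7)))>0
comps(W,m,200)
c=np.array([.587,-.2285])
for n in("top","scene"):
    p,d=ctrl.get_image(n);cv2.imwrite(f"pics/{n}10.png",p);W=cloud(n,d);z=W[...,2]
    e=W[...,:2]-(A+.08*np.array([np.cos(np.radians(-106.8)),np.sin(np.radians(-106.8))]))
    q=W[(z>.055)&(z<.1)&(np.linalg.norm(e,axis=-1)<.04)][:,:2]
    t=W[(z>.099)&(z<.107)&(np.linalg.norm(e,axis=-1)<.035)][:,:2]
    for nm,Q in(("wall",q),("ring",t)):
        if len(Q)<10: print(n,nm,len(Q));continue
        f=least_squares(lambda x:np.linalg.norm(Q-x,axis=1)-(.022 if nm=="wall" else .0195),Q.mean(0),loss="soft_l1",f_scale=.002).x
        ang=73.2*np.pi/180;ex=np.array([np.cos(ang),np.sin(ang)]);ey=np.array([-ex[1],ex[0]])
        print(n,nm,len(Q),"ctr",np.round(f,4),"in plate frame",np.round([(f-c)@ex,(f-c)@ey],4),"angle",np.degrees(np.arctan2(*(f-A)[::-1])))
E
python3 m.py
```

```text
time: 22.82
position: [0.6382, -0.0584, 0.1183]
tool_rot: [2.488, 1.917, -0.003]
ft_force: [-1.7, -4.5, 2.3]
grip_width: 0.362
grip_force: 29.9
22.825 29.93746653199196 [-1.68737006 -4.45389185  2.2510665 ]
pos [ 0.6382 -0.0584  0.1183] yaw 75.25 tilt [-0.0012 -0.0018] shift_mm [ 2.2  0.2 -0.7] turn 0.25
1663 px [395. 232.] med [ 0.588  -0.2292  0.0095] rect [ 587.7 -228.8] [ 91.4 109.3] 73.8
top wall 3
top ring 21 ctr [ 0.6298 -0.1662] in plate frame [ 0.072  -0.0229] angle -94.79980020631302
scene wall 420 ctr [ 0.6145 -0.1315] in plate frame [0.1008 0.0017] angle -108.06886942417609
scene ring 120 ctr [ 0.6137 -0.1317] in plate frame [0.1003 0.0024] angle -108.51916593194339
```

```bash
python3 -m handwheel '[[0.0,0,0,0,0,0,-0.6],[0.0,0,0,0,0,0,0],[0.0,0,0,0,0,0,0],[0.0,0,0,0,0,0,0]]' 30; python3 m.py | tail -2; python3 -c "
import cv2;p=cv2.imread('pics/scene10.png');cv2.imwrite('pics/f.png',cv2.resize(p[120:300,210:450],(800,600)))"
```

```text
time: 23.42
position: [0.6382, -0.0584, 0.1183]
tool_rot: [2.478, 1.931, -0.003]
ft_force: [-2.1, -5.1, 3.0]
grip_width: 0.363
grip_force: 29.9
scene wall 414 ctr [ 0.6152 -0.1319] in plate frame [0.1006 0.0009] angle -107.43849544183706
scene ring 117 ctr [ 0.6146 -0.1318] in plate frame [0.1006 0.0015] angle -107.88905347233953
```

View pics/f.png

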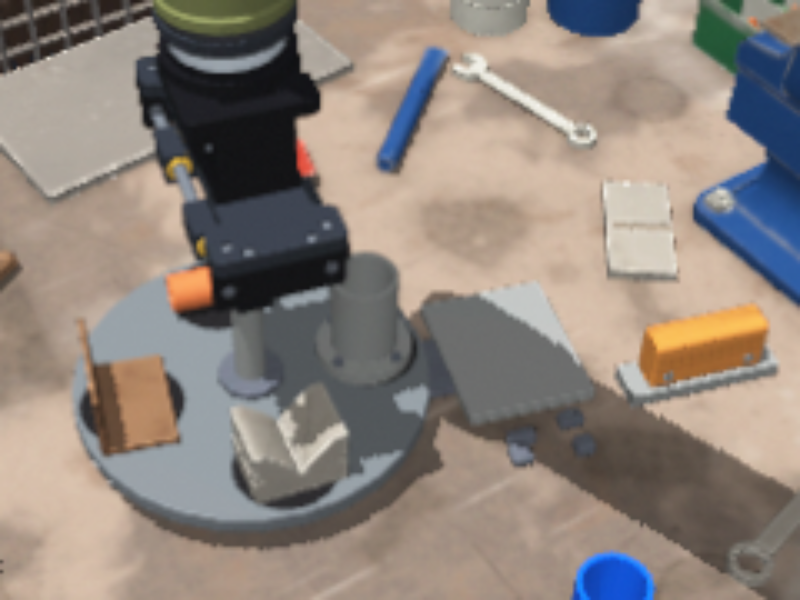

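The pipe, at about (365,320) in the crop, stands in front of the plate with the other workpieces still on the table. The chips are on the bench at about (550,435), the scraper stands upright at (700,350), and the knob is held at 30 N.

```bash
python3 -c "
from bench import ctrl
print(ctrl.close_job())"
```

```text
the job is handed in; nothing more can be done
None
```

The job is handed in, but no verdict came back; by my last camera check the chips are off the plate, the scraper stands upright 0.135 m from the plate's centre, and the pipe is within about 2 mm of the plate's middle line with the knob held at 30 N.

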